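Sweep ring cores through the gate of a counting tray

ROBOT

A 6-joint arm with a two-finger parallel gripper is mounted at the origin on the work surface. World frame = base frame: x ahead of the robot, y to its left, z up, the work surface at z = 0. Lengths are in m, angles in rad, forces in N, time in s.
With the tool pointing down it reaches from about 0.275 to 0.975 m from the base axis. Payload 8.4 kg.
Tool frame: the origin (TCP) lies midway between the tips of the shut fingers; the grasp point (between the pads) lies 19 mm behind it; z points along the fingers, x is the direction in which the jaws open and shut, and the axes are right-handed (so a half turn about z gives the same grasp; the last joint's range is limited). The gripper opens to 92 mm and grips with 3 to 60 N. Pads are 20 mm wide; open, the fingers measure 128 mm over their backs; the gripper's body (75 mm by 189 mm) begins 69 mm behind the grasp point.
Start: joints at [1.251, 0.353, 1.633, -0, 1.155, -0.002], TCP at [0.195, 0.594, 0.215] pointing down, gripper open.
Joint ranges: [-2.63, 2.63], [-0.92, 2.1], [0.06, 2.66], [-1.3, 4.44], [0, 2.69], [-3.02, 3.02]. Speed limits (rad/s): [2.22, 2.22, 2.79, 3.14, 3.14, 3.14].

INTERFACE

Orientations are given as a rotation vector (axis times angle).
In Python, from station import env gives the robot as it stands. The module is installed in compiled form; this text tells all that it offers.
- The arm moves only by the tool apply_moves, never from a script. Its argument "targets" is text: rows parted by semicolons, each of 6 numbers parted by spaces: the shift along the tool's x, y, z in mm, then the turn, a rotation vector about the tool's x, y, z in degrees. In form: tx ty tz ax ay az; .... A call has 1 to 20 rows; each row is the pose to reach, as a shift and turn from the pose measured when the call began, along the tool's axes at that moment; what a row does not reach only later rows make up. A row lasts 1/8 s, in which the tool goes at most 62.5 mm and 10.7 degrees, less where a joint would pass 70% of its speed; a pose out of reach is approached as far as the arm can. A call with a gripper value outside its range is refused whole. "hand" is the finger opening in mm, from 0 to 91.9, set as the call begins (left out, the last holds). The fingers move at their own pace and stop on an object; "newtons" is the grip in N (left out, the last holds). Time passes only in rows, so rows that repeat a pose let the fingers close. It gives the time, the measured TCP pose, the force and the opening at its end, in the units of the state.
- env.state(): the state, without advancing time (a new reading comes with each control period).
- env.snapshot(name): name is "scene" or "top"; returns (picture, depth): 384x512x3 uint8, blue, green, red; 384x512 float32, m along the optical axis (not along the pixel's ray), 0 where there is no reading.
- env.camera_model(name): a dict with "camera_matrix" (3x3 intrinsics, pixels), "k1" (the pictures are not rectified: a ray, as slopes to the right and down, at radius r is drawn at 1 + k1 r^2 times it, then the intrinsics apply), "pose" (4x4, takes a point from camera to world coordinates). Camera axes: x right, y down, z forward; pixel columns grow to the right and rows downward; lengths in m; the calibration is good to about 2 mm. A picture is of the moment at which its call begins. camera_model takes no time and is no camera call.
- env.sign_off(): hands the job in, once; it reports no verdict.
The state is a dict: "time_s": time; "joint_positions": joint angles; "qvel": joint speeds; "joint_torque": joint torques, N m; "eef_pos": TCP position; "orientation": TCP orientation; "ft_force": force on the tool from outside, world axes, zero at the start; "ft_torque": the same for the moment, N m; "finger_gap": finger opening in m.
Only numpy, scipy, OpenCV 4.12 (cv2) and the standard library are available. Lean on these libraries where they do the work, as an engineer would, in place of code of your own. Each camera call takes 0.05 s, during which the arm holds its last target.

TASK

Sweep the three dark ring cores that lie on the raised counting tray through the narrow gate in its wall, one at a time, so that each drops into the collecting slot behind the gate. Only push them along the deck with the fingertips: never pick a ring up. Leave the capacitor, the heat sink and the jar beside the tray where they stand.

Things in the scene. Friction and masses are not known exactly. Their poses are not given: they have to be found in the camera images.
- tray: the grey and aluminium counting tray, fixed. Origin at bench height under the middle of its deck; x points level towards the gate, y to the left of that, z up. Deck: flat plate, x -95 to 95 mm, y -125 to 125 mm, top 55 mm above the bench. Rims 10 mm high above the deck and 5 mm thick stand on it along both sides and the near end (x -95).
- gate (a point): the gate's middle at deck height, on the deck's edge (tray x 95, y 0, z 55 mm); axes as the tray's. Gate: gap 42 mm wide, open on top, in a wall 6 mm thick (x 89 to 95), 18 mm high. Guide walls as high, 4 mm thick, splay at 45 degrees back from the gap's edges to x 62, y +/-49 mm. A ring whose centre is pushed past the deck's edge tips and falls into the slot.
- slot (a point): the middle of the floor of the collecting slot, an open-topped pocket behind the gate, 62 mm long (tray x 95 to 157 mm) and 48 mm wide; its rubber floor is 4 mm above the bench, 51 mm below the deck; its rim is 65 mm above the bench.
- ring0_mid (a point): a loose dark grey ferrite ring core lying flat on the tray's deck: outside diameter 32 mm, hole 18 mm, 12 mm thick, about 35 g; this point is its centre, half-way up (61 mm above the bench while it lies on the deck). It slides with ordinary friction. The three rings are alike.
- ring1_mid (a point): a loose dark grey ferrite ring core lying flat on the tray's deck: outside diameter 32 mm, hole 18 mm, 12 mm thick, about 35 g; this point is its centre, half-way up (61 mm above the bench while it lies on the deck). It slides with ordinary friction. The three rings are alike.
- ring2_mid (a point): a loose dark grey ferrite ring core lying flat on the tray's deck: outside diameter 32 mm, hole 18 mm, 12 mm thick, about 35 g; this point is its centre, half-way up (61 mm above the bench while it lies on the deck). It slides with ordinary friction. The three rings are alike.
- capacitor: a bystander: loose grey round capacitor standing beside the tray, 35 mm diameter, 58 mm tall; origin under its centre.
- heatsink: a bystander: loose finned aluminium heat sink lying beside the tray, 70 x 45 x 32 mm; origin under its centre.
- jar: a bystander: loose whitish translucent jar with a white lid standing beside the tray, 48 mm diameter, 60 mm tall; origin under its centre.
- ring0: the body of the ring at point ring0_mid, its origin on its axis at the underside, 6 mm below that point.
- ring1: the body of the ring at point ring1_mid, its origin on its axis at the underside, 6 mm below that point.
- ring2: the body of the ring at point ring2_mid, its origin on its axis at the underside, 6 mm below that point.
Mind the look-alikes: they are no part of the job. Leave any green or pink look-alike of the ring1 alone.

How it is judged:
On the way, in this order (a step that is already met when the one before it is completed fails the run):
1. a first ring lies in the slot (((x of ring0_mid in the frame of tray between 0.095 and 0.157 m and y of ring0_mid in the frame of tray between -0.024 and 0.024 m and height (world z) of ring0_mid below 0.047 m) or (x of ring1_mid in the frame of tray between 0.095 and 0.157 m and y of ring1_mid in the frame of tray between -0.024 and 0.024 m and height (world z) of ring1_mid below 0.047 m) or (x of ring2_mid in the frame of tray between 0.095 and 0.157 m and y of ring2_mid in the frame of tray between -0.024 and 0.024 m and height (world z) of ring2_mid below 0.047 m))), for 0.1 s.
2. then a second ring lies in the slot ((((x of ring0_mid in the frame of tray between 0.095 and 0.157 m and y of ring0_mid in the frame of tray between -0.024 and 0.024 m and height (world z) of ring0_mid below 0.047 m) and (x of ring1_mid in the frame of tray between 0.095 and 0.157 m and y of ring1_mid in the frame of tray between -0.024 and 0.024 m and height (world z) of ring1_mid below 0.047 m)) or ((x of ring0_mid in the frame of tray between 0.095 and 0.157 m and y of ring0_mid in the frame of tray between -0.024 and 0.024 m and height (world z) of ring0_mid below 0.047 m) and (x of ring2_mid in the frame of tray between 0.095 and 0.157 m and y of ring2_mid in the frame of tray between -0.024 and 0.024 m and height (world z) of ring2_mid below 0.047 m)) or ((x of ring1_mid in the frame of tray between 0.095 and 0.157 m and y of ring1_mid in the frame of tray between -0.024 and 0.024 m and height (world z) of ring1_mid below 0.047 m) and (x of ring2_mid in the frame of tray between 0.095 and 0.157 m and y of ring2_mid in the frame of tray between -0.024 and 0.024 m and height (world z) of ring2_mid below 0.047 m)))), for 0.1 s.
3. then the third ring lies in the slot (x of ring0_mid in the frame of tray between 0.095 and 0.157 m and y of ring0_mid in the frame of tray between -0.024 and 0.024 m and height (world z) of each of ring0_mid, ring1_mid, ring2_mid below 0.047 m and x of ring1_mid in the frame of tray between 0.095 and 0.157 m and y of ring1_mid in the frame of tray between -0.024 and 0.024 m and x of ring2_mid in the frame of tray between 0.095 and 0.157 m and y of ring2_mid in the frame of tray between -0.024 and 0.024 m), for 0.1 s.
At the end, for the whole second after the job is handed in: All three rings are at rest inside the slot's four walls, each centre lower than 47 mm above the bench (8 mm below the deck), and the capacitor, heat sink and jar are within 20 mm of where they stood (all of step 3 and linear speed of each of ring0, ring1, ring2 below 0.02 m/s and distance of each of capacitor, heatsink, jar from where it was at the start of the episode below 0.02 m); the robot touches nothing.
It fails at once if a ring is picked up (its centre rises more than 12 mm above where it rests on the deck) (height (world z) of any of ring0_mid, ring1_mid, ring2_mid above 0.073 m).
It fails at once if the capacitor, heat sink or jar is moved more than 20 mm (distance of any of capacitor, heatsink, jar from where it was at the start of the episode above 0.02 m).
It also fails if it takes over 64 s, if anything falls off the work surface, if the arm or the gripper's body presses on something with over 40 N, if the wrist force passes 120 N, or if a joint passes its speed limit or range.

## Working session

There is one attempt and no reset: what is moved stays moved. The work goes in short steps, Python scripts to look and compute and a tool call to move; the robot and the scene stay as the last step left them, time stands still between calls to the robot, and variables do not carry over. Pictures are saved under pics/ and viewed, and the job is handed in when it is done.

Besides the shell and the picture viewer there is one more tool, called after "Call:" as name(argument=value, ...), one argument or row to a line, values as JSON. apply_moves: Moves the arm, as the interface text tells. Its arguments: {"type":"object","properties":{"targets":{"type":"string"},"hand":{"type":"number"},"newtons":{"type":"number"}},"required":["targets"]}

```bash
mkdir -p pics; ls
python3 - <<'E'
from station import env
import cv2,numpy as np
print(env.state())
for n in("scene","top"):
    p,d=env.snapshot(n); cv2.imwrite(f"pics/{n}0.png",p); np.save(f"{n}_d0.npy",d)
    m=env.camera_model(n); print(n,m)
E
```

```text
pics
{'time_s': 0.0, 'joint_positions': array([ 1.25059460e+00,  3.53629574e-01,  1.63415919e+00,  4.50444926e-05,
        1.15518609e+00, -2.40313133e-03]), 'qvel': array([ 0.00064616, -0.00035573,  0.00016085, -0.00044791, -0.00101237,
        0.00138647]), 'joint_torque': array([ 5.41527392e-03, -5.93840575e+01, -3.34221017e+01,  6.99433638e-02,
        2.30716600e-02, -9.20856155e-05]), 'eef_pos': array([0.19512541, 0.59322512, 0.21386457]), 'orientation': array([ 2.54434692e+00,  1.84147647e+00, -1.79925289e-03]), 'ft_force': array([-0.75445418,  0.66048451,  0.03813635]), 'ft_torque': array([-0.02130532,  0.01470207,  0.03365781]), 'finger_gap': 0.09179484873558436}
scene {'camera_matrix': array([[381.13214759,   0.        , 258.67303702],
       [  0.        , 381.13214759, 190.78150738],
       [  0.        ,   0.        ,   1.        ]]), 'k1': -0.019914739014121823, 'pose': array([[-0.07368814,  0.86477156, -0.4967295 ,  0.93827684],
       [ 0.99724996,  0.06784573, -0.02982396,  0.07441265],
       [ 0.00791006, -0.49756115, -0.86739284,  0.77923077],
       [ 0.        ,  0.        ,  0.        ,  1.        ]])}
top {'camera_matrix': array([[447.39562427,   0.        , 260.19576662],
       [  0.        , 447.39562427, 194.00666259],
       [  0.        ,   0.        ,   1.        ]]), 'k1': 0.03267998869897484, 'pose': array([[-0.0255705 , -0.98720477,  0.15739407,  0.41363639],
       [-0.99923652,  0.02989276,  0.02515537,  0.02535702],
       [-0.02953844, -0.15663067, -0.98721543,  0.92964674],
       [ 0.        ,  0.        ,  0.        ,  1.        ]])}
```

View pics/scene0.png

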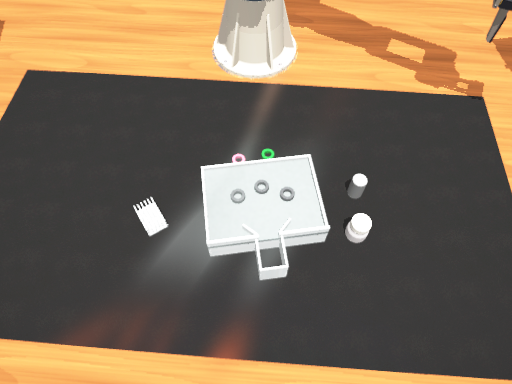

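View pics/top0.png

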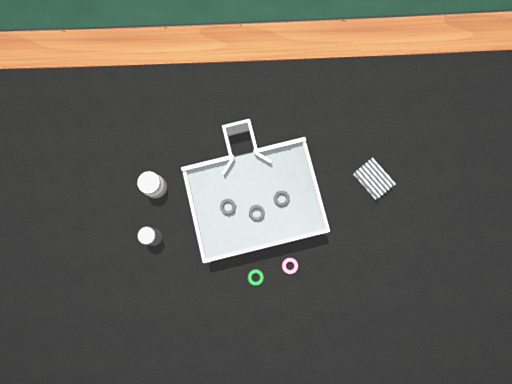

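```bash
cat > h.py <<'E'
import cv2,numpy as np
from station import env
from scipy.optimize import differential_evolution,minimize
def rays(n,shape=(384,512)):
    m=env.camera_model(n);K=m["camera_matrix"];k=m["k1"]
    v,u=np.mgrid[:shape[0],:shape[1]].astype(float)
    x=(u-K[0,2])/K[0,0];y=(v-K[1,2])/K[1,1]
    xd,yd=x.copy(),y.copy()
    for _ in range(8):
        s=1+k*(x*x+y*y);x=xd/s;y=yd/s
    return np.dstack([x,y,np.ones_like(x)]),m["pose"]
def cloud(n,d):
    r,T=rays(n);return (r*d[...,None])@T[:3,:3].T+T[:3,3]
def on_plane(n,u,v,z):
    r,T=rays(n)
    ru=np.array([cv2.remap(r[...,i].astype(np.float32),np.float32([[u]]),np.float32([[v]]),cv2.INTER_LINEAR)[0,0] for i in range(3)])
    w=T[:3,:3]@ru;return T[:3,3]+w*(z-T[2,3])/w[2]
def model_h(X,Y):
    h=np.zeros_like(X)
    deck=(abs(X)<95)&(abs(Y)<125);h[deck]=55
    h[deck&((abs(Y)>120)|(X<-90))]=65
    h[deck&(X>89)&(abs(Y)>21)]=73
    # guides: from (89..,21) to (62,49)
    a=np.array([90,21.]);b=np.array([62,49.]);t=(b-a)/np.linalg.norm(b-a);L=np.linalg.norm(b-a)
    px,py=X-a[0],abs(Y)-a[1];s=px*t[0]+py*t[1];q=-px*t[1]+py*t[0]
    h[(s>0)&(s<L)&(abs(q)<2)]=73
    s=(X>95)&(X<161)&(abs(Y)<28);h[s]=65
    h[(X>95)&(X<157)&(abs(Y)<24)]=4
    return h
def toTray(P,p):
    c,s=np.cos(p[2]),np.sin(p[2]);dx,dy=P[...,0]-p[0],P[...,1]-p[1]
    return (c*dx+s*dy)*1000,(-s*dx+c*dy)*1000
def toWorld(x,y,p):
    c,s=np.cos(p[2]),np.sin(p[2]);return p[0]+(c*x-s*y)/1000,p[1]+(s*x+c*y)/1000
E
python3 - <<'E'
from h import *
for n in("top","scene"):
    d=np.load(f"{n}_d0.npy");P=cloud(n,d);m=(d>0)&(P[...,0]>.2)&(P[...,0]<.8)&(abs(P[...,1])<.35)
    Q=P[m]
    print(n,"bench z",np.median(Q[Q[:,2]<.03][:,2]),"deck z",np.median(Q[(Q[:,2]>.045)&(Q[:,2]<.06)][:,2]))
    f=lambda p:np.minimum(abs(model_h(*toTray(Q,p))-Q[:,2]*1000),25).mean()
    r=differential_evolution(f,[(.3,.6),(-.15,.15),(-.6,.6)],seed=1,popsize=20,maxiter=80)
    print(r.x,r.fun)
    p=r.x
    im=cv2.imread(f"pics/{n}0.png").astype(float)
    X,Y=toTray(P,p)
    on=(abs(X)<88)&(abs(Y)<118)&(d>0)
    h=P[...,2]
    rm=(on&(h>.060)&(X<60)&(abs(Y)<110)&(X>-82)).astype(np.uint8)
    c,l,st,ce=cv2.connectedComponentsWithStats(rm)
    for i in range(1,c):
        if st[i,4]>20:
            q=P[l==i];ctr=cv2.minEnclosingCircle(np.float32(q[:,:2]*1000))
            w=np.array([*ctr[0],0])/1000
            print(ce[i],st[i,4],np.median(q[:,2]),"circ",ctr, "tray",toTray(w,p), "mean",toTray(on_plane(n,*ce[i],.067),p))
E
```

```text
top bench z 0.000846082655473257 deck z 0.05484068346820087
[0.54298945 0.05850802 0.21184863] 2.0484241805467067
[281.54482759 198.43448276] 145 0.06645009520447409 circ ((541.2051391601562, 6.081246852874756), 15.581096649169922) tray (np.float64(-12.76806987147028), np.float64(-50.879535904711005)) mean (np.float64(-12.805921120300214), np.float64(-50.93493418243555))
[227.68707483 207.04081633] 147 0.06645616759264195 circ ((527.9578247070312, 111.2215805053711), 15.88497257232666) tray (np.float64(-3.6116240324628057), np.float64(54.69574813646764)) mean (np.float64(-4.129265058940044), np.float64(54.90756237466948))
[256.72297297 212.86486486] 148 0.06641775378464615 circ ((514.6525268554688, 55.51820373535156), 15.843923568725586) tray (np.float64(-28.332080296010982), np.float64(3.035355410283805)) mean (np.float64(-28.76380137322384), np.float64(2.6324820527579225))
scene bench z 0.00145923138973314 deck z 0.0555009403575113
[0.54220618 0.05725842 0.21335743] 2.564913456079104
[261.05223881 185.87313433] 134 0.06656481289486454 circ ((515.9300537109375, 53.99160385131836), 16.329509735107422) tray (np.float64(-26.372048138658045), np.float64(2.371024001261087)) mean (np.float64(-24.54759304915113), np.float64(2.1785236438583993))
[286.58139535 193.06976744] 129 0.06680979561887379 circ ((529.3961181640625, 110.22801971435547), 16.840030670166016) tray (np.float64(-1.3036865051000834), np.float64(54.480971285683935)) mean (np.float64(0.5862144867477357), np.float64(53.99388066959627))
[237.46774194 195.13709677] 124 0.06668095131635587 circ ((543.1561889648438, 5.06697416305542), 16.10651206970215) tray (np.float64(-10.12266970354959), np.float64(-51.20919185748933)) mean (np.float64(-8.587676546905632), np.float64(-51.114962367561326))
```

```bash
cat > plan.py <<'E'
from h import *
from scipy.spatial.transform import Rotation as R
p=np.array([.5426,.0579,.2126])
def rows(wps):
    """wps: (tray x,y of TCP mm, z mm, heading deg in tray)"""
    s=env.state();R0=R.from_rotvec(s["orientation"]);e=s["eef_pos"];out=[]
    for x,y,z,hd in wps:
        a=np.radians(hd)+p[2]  # tool y heading
        ty=np.array([np.cos(a),np.sin(a),0]);tz=np.array([0,0,-1.]);tx=np.cross(ty,tz)
        Rt=R.from_matrix(np.column_stack([tx,ty,tz]))
        wx,wy=toWorld(x,y,p);d=R0.inv().apply(np.array([wx,wy,z/1000])-e)*1000
        rv=np.degrees((R0.inv()*Rt).as_rotvec())
        out.append(" ".join("%g"%round(q,1) for q in[*d,*rv]))
    print("; ".join(out))
def where():
    s=env.state();Rm=R.from_rotvec(s["orientation"]).as_matrix()
    X,Y=toTray(s["eef_pos"],p);print("t",s["time_s"],"tray",X,Y,s["eef_pos"][2]*1000,"head",np.degrees(np.arctan2(Rm[1,1],Rm[0,1])-p[2]),"tilt",np.degrees(np.arccos(-Rm[2,2])),"F",s["ft_force"],"gap",s["finger_gap"])
E
python3 -c "
from plan import *
where(); rows([(-60,3,150,0),(-60,3,60,0)])"
```

```text
t 0.1 tray -226.64505286050806 596.657190532783 213.94794649725424 head -30.39078123282229 tilt 0.06910549848493575 F [1.05939333 0.05435789 0.44986561] gap 0.09148634886253482
-427.7 444.1 64.5 -0 0.1 -30.4; -427.6 444.1 154.5 -0 0.1 -30.4
```

Call:
apply_moves(
  targets="-428 444 40 0 0 -30; -428 444 40 0 0 -30; -428 444 40 0 0 -30; -428 444 40 0 0 -30; -428 444 40 0 0 -30; -428 444 40 0 0 -30; -428 444 40 0 0 -30; -428 444 40 0 0 -30; -428 444 40 0 0 -30; -428 444 40 0 0 -30; -428 444 40 0 0 -30; -428 444 40 0 0 -30.4; -428 444 104 0 0 -30.4; -428 444 104 0 0 -30.4",
  hand=16,
  newtons=30,
)

```text
time_s: 1.85
eef_pos: [0.4793, 0.0489, 0.1077]
orientation: [-1.967, -2.443, 0.01]
ft_force: [0.2, -0.5, 0.4]
finger_gap: 0.0161
```

```bash
python3 -c "
from plan import *
where()
for n in('scene','top'):
    im,d=env.snapshot(n);c=im[110:270,180:360] if n=='scene' else im[110:280,160:350]
    cv2.imwrite(f'pics/{n}1.png',cv2.resize(c,None,fx=4,fy=3.5,interpolation=cv2.INTER_CUBIC))
rows([(-60,3,59.5,0)])"
```

```text
t 1.85 tray -63.796940683002916 4.527239750375427 107.68987455321262 head 0.1287289233667021 tilt 0.47863991624788704 F [ 0.17184127 -0.48559963  0.4070882 ] gap 0.0160930055026821
-0.8 0.7 51.5 -0.1 0 0.1
```

View pics/scene1.png

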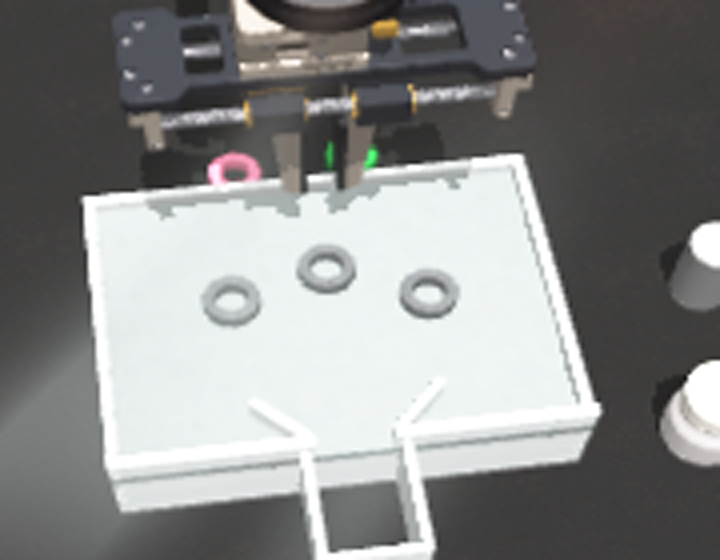

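View pics/top1.png

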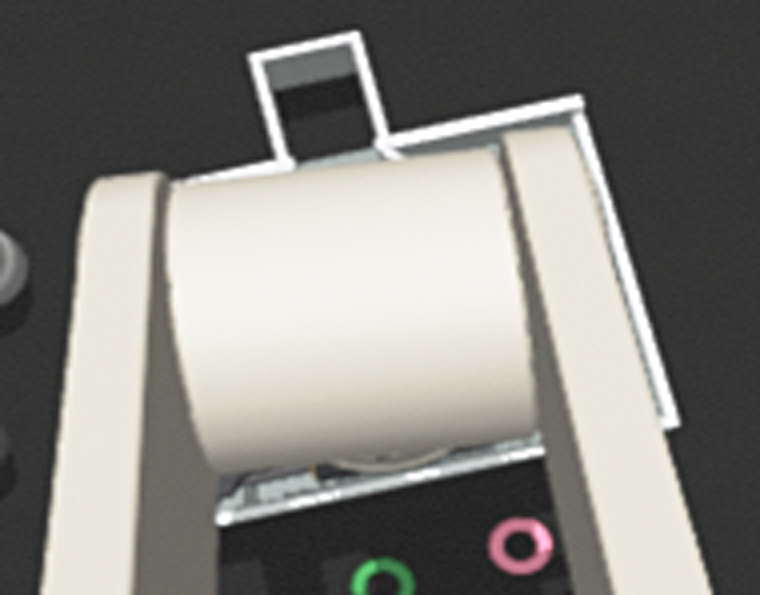

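```bash
python3 -c "
from plan import *
where()
W=[(-60,3,80,0),(-60,3,59.5,0),(-60,3,59.5,0)]+[(x,y,59.5,0) for x,y in zip(np.linspace(-52,51,13),np.linspace(3,0,13))]+[(51,0,59.5,0)]
rows(W)"
```

```text
t 1.95 tray -60.59751173532038 3.840404375144888 111.02403900421895 head 0.11164176593896442 tilt 0.12610102901178055 F [-0.38075175  0.52178681  0.92018374] gap 0.01572485914690604
-0.8 0.7 31 -0.1 0 0.1; -0.8 0.7 51.5 -0.1 0 0.1; -0.8 0.7 51.5 -0.1 0 0.1; -0.8 8.7 51.5 -0.1 0 0.1; -1.1 17.3 51.5 -0.1 0 0.1; -1.4 25.9 51.5 -0.1 0 0.1; -1.6 34.5 51.5 -0.1 0 0.1; -1.9 43 51.4 -0.1 0 0.1; -2.2 51.6 51.4 -0.1 0 0.1; -2.4 60.2 51.4 -0.1 0 0.1; -2.7 68.8 51.4 -0.1 0 0.1; -3 77.4 51.4 -0.1 0 0.1; -3.2 85.9 51.3 -0.1 0 0.1; -3.5 94.5 51.3 -0.1 0 0.1; -3.8 103.1 51.3 -0.1 0 0.1; -4 111.7 51.3 -0.1 0 0.1; -4 111.7 51.3 -0.1 0 0.1
```

Call:
apply_moves(
  targets="-1 0 31 0 0 0; -1 0 51 0 0 0; -1 0 51 0 0 0; -1 9 51 0 0 0; -1 17 51 0 0 0; -1.5 26 51 0 0 0; -1.5 34 51 0 0 0; -2 43 51 0 0 0; -2 52 51 0 0 0; -2.5 60 51 0 0 0; -2.5 69 51 0 0 0; -3 77 51 0 0 0; -3 86 51 0 0 0; -3.5 94 51 0 0 0; -4 103 51 0 0 0; -4 111 51 0 0 0; -4 111 51 0 0 0",
)

```text
time_s: 4.08
eef_pos: [0.5925, 0.0687, 0.0598]
orientation: [-1.971, -2.446, 0.003]
ft_force: [0.2, -0.0, -0.2]
finger_gap: 0.0161
```

```bash
python3 -c "
from plan import *
im,d=env.snapshot('scene');c=im[110:290,180:360]
cv2.imwrite('pics/s2.png',cv2.resize(c,None,fx=4,fy=3.3,interpolation=cv2.INTER_CUBIC))
where()
rows([(51,0,59.5,0),(77,0,59.5,0),(51,0,59.5,0)])"
```

```text
t 4.125 tray 50.47151160405817 0.03672738062072446 59.669981123562586 head 0.11445273265339605 tilt 0.12895230686543474 F [-0.769738    0.57152905 -0.62174964] gap 0.015901944151405698
-0 0.5 0.2 -0.1 0 0.1; -0.1 26.5 0.1 -0.1 0 0.1; -0 0.5 0.2 -0.1 0 0.1
```

View pics/s2.png

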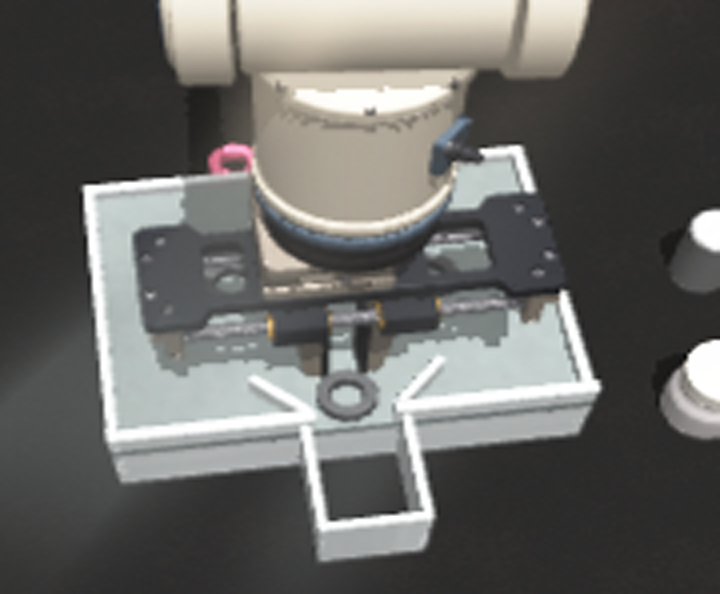

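Call:
apply_moves(
  targets="0 0 0 0 0 0; 0 0 0 0 0 0; 0 8 0 0 0 0; 0 15 0 0 0 0; 0 22 0 0 0 0; 0 28 0 0 0 0; 0 31 0 0 0 0; 0 31 0 0 0 0; 0 31 0 0 0 0",
  hand=4,
)

```text
time_s: 5.25
eef_pos: [0.622, 0.0751, 0.0596]
orientation: [-1.97, -2.446, 0.004]
ft_force: [-0.1, -0.2, -1.0]
finger_gap: 0.0041
```

```bash
python3 -c "
from plan import *
im,d=env.snapshot('scene');c=im[110:290,180:360]
cv2.imwrite('pics/s3.png',cv2.resize(c,None,fx=4,fy=3.3,interpolation=cv2.INTER_CUBIC))
where()"
```

```text
t 5.3 tray 81.2660535526523 0.11786190656202025 59.615760858079184 head 0.11552619873245772 tilt 0.13730229943473563 F [0.93197695 1.11621406 0.84120076] gap 0.00411913685640669
```

View pics/s3.png

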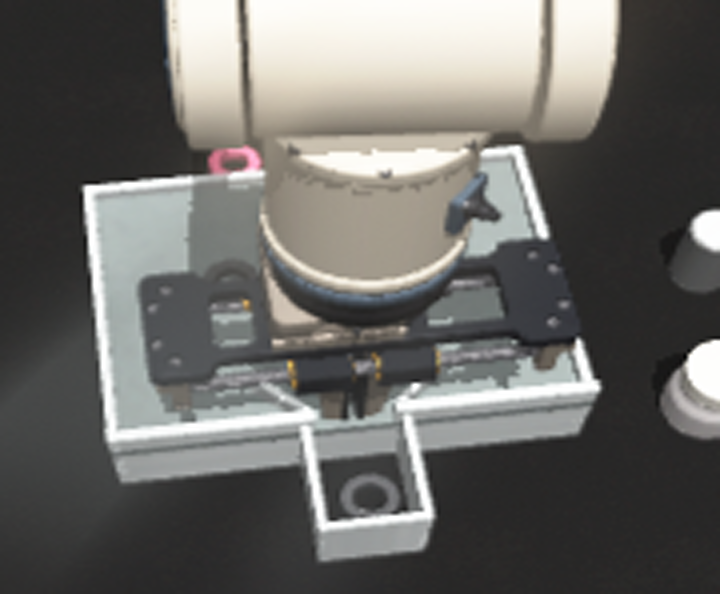

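```bash
cat >> plan.py <<'E'
def bez(P0,P1,P2,n,off):
    P0,P1,P2=map(np.array,(P0,P1,P2));out=[]
    for t in np.linspace(0,1,n):
        c=(1-t)**2*P0+2*t*(1-t)*P1+t*t*P2;T=2*(1-t)*(P1-P0)+2*t*(P2-P1);T=T/np.linalg.norm(T)
        q=c-off*T;out.append((q[0],q[1],59.5,np.degrees(np.arctan2(T[1],T[0]))))
    return out
E
python3 -c "
from plan import *
rows([(55,0,59.5,0),(55,0,90,0),(-23,80,100,-53)])"
```

```text
-0.1 -26.3 0.2 -0.1 0 0.1; -0.1 -26.3 -30.3 -0.1 0 0.1; 80.1 -104.2 -40.2 -0.1 0.1 53.1
```

Call:
apply_moves(
  targets="0 -26 0 0 0 0; 0 -26 -30 0 0 0; 0 -26 -40 0 0 0; 30 -55 -40 0 0 10; 60 -80 -40 0 0 20; 80 -104 -40 0 0 30; 80 -104 -40 0 0 40; 80 -104 -40 0 0 53; 80 -104 -40 0 0 53; 80 -104 -40 0 0 53",
  hand=16,
)

```text
time_s: 6.55
eef_pos: [0.5036, 0.1313, 0.0996]
orientation: [2.855, 1.311, -0.004]
ft_force: [-0.2, 0.9, -0.6]
finger_gap: 0.0157
```

```bash
python3 -c "
from plan import *
im,d=env.snapshot('scene');c=im[110:290,180:360]
cv2.imwrite('pics/s4.png',cv2.resize(c,None,fx=4,fy=3.3,interpolation=cv2.INTER_CUBIC))
where()
rows([(-23,80,75,-53),(-23,80,59.5,-53)]+bez((-3.5,54.7),(38,0),(75,0),13,24))"
```

```text
t 6.6 tray -22.732255488690228 79.94405392188003 99.63623663360961 head -52.8198036014035 tilt 0.13565039598661524 F [ 0.38419834  0.16617361 -0.05125672] gap 0.015542821625788409
-0.1 -0.2 24.6 -0 0.1 0.2; -0.1 -0.2 40.1 -0 0.1 0.2; 0.2 7.8 40.1 -0 0.1 -0; -0.5 18.9 40.1 -0 0.1 -2.2; -1 29.4 40.1 -0 0.1 -4.6; -1.1 39.4 40.1 -0 0.1 -7.4; -0.9 48.8 40.1 -0.1 0.1 -10.5; -0.5 57.7 40.1 -0.1 0.1 -14; 0.1 66 40.1 -0.1 0.1 -18; 1 73.9 40.1 -0.1 0.1 -22.4; 2.2 81.4 40.1 -0.1 0.1 -27.5; 3.6 88.6 40.1 -0.1 0.1 -33.1; 5.5 95.5 40.1 -0.1 0.1 -39.2; 7.7 102 40 -0.1 0.1 -45.9; 10.5 108.3 40 -0.1 0.1 -52.8
```

View pics/s4.png

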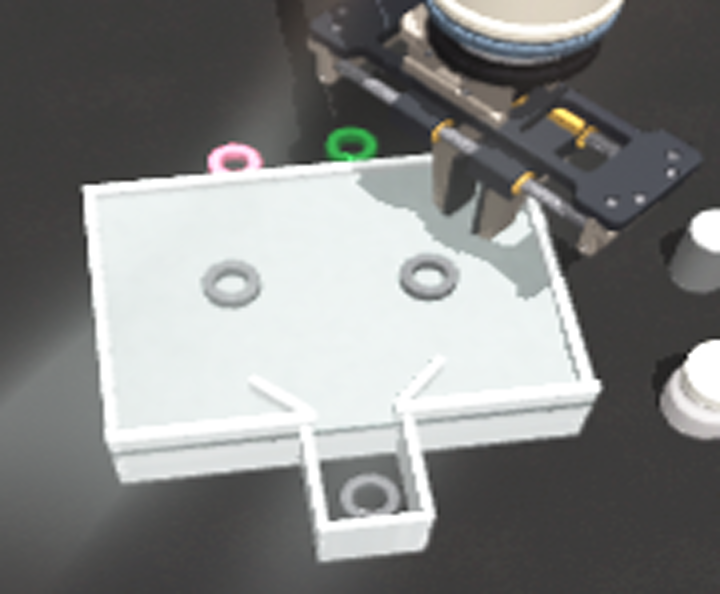

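Call:
apply_moves(
  targets="0 0 25 0 0 0; 0 0 40 0 0 0; 0 0 40 0 0 0; 0 8 40 0 0 0; -0.5 19 40 0 0 -2; -1 29 40 0 0 -5; -1 39 40 0 0 -7; -1 49 40 0 0 -10; -0.5 58 40 0 0 -14; 0 66 40 0 0 -18; 1 74 40 0 0 -22; 2 81 40 0 0 -27; 3.5 89 40 0 0 -33; 5.5 95 40 0 0 -39; 8 102 40 0 0 -46; 10.5 108 40 0 0 -53; 10.5 108 40 0 0 -53",
)

```text
time_s: 8.72
eef_pos: [0.5934, 0.0684, 0.0603]
orientation: [1.971, 2.446, -0.002]
ft_force: [0.0, 0.2, -0.0]
finger_gap: 0.0162
```

```bash
python3 -c "
from plan import *
im,d=env.snapshot('scene');c=im[110:290,180:360]
cv2.imwrite('pics/s5.png',cv2.resize(c,None,fx=4,fy=3.3,interpolation=cv2.INTER_CUBIC))
where()
rows([(51,0,59.5,0),(81,0,59.5,0),(55,0,59.5,0)])"
```

```text
t 8.775 tray 51.37705200514035 -0.18607266557560226 60.12729255731039 head 0.009267145312492276 tilt 0.08439834770550557 F [ 0.36610833 -0.16139012  0.73440546] gap 0.015950141770742134
0.2 -0.4 0.6 -0.1 0 0; 0.2 29.6 0.6 -0.1 0 0; 0.2 3.6 0.6 -0.1 0 0
```

View pics/s5.png

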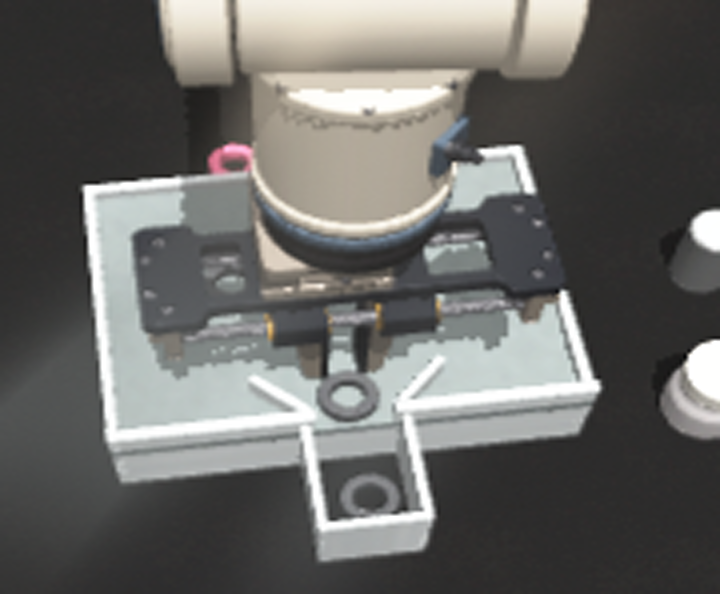

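Same position as before, with the ring centred in the funnel (pixel ~347,397), so the same finish should work.

Call:
apply_moves(
  targets="0 0 0.5 0 0 0; 0 0 0.5 0 0 0; 0 8 0.5 0 0 0; 0 15 0.5 0 0 0; 0 22 0.5 0 0 0; 0 28 0.5 0 0 0; 0 30 0.5 0 0 0; 0 30 0.5 0 0 0; 0 30 0.5 0 0 0",
  hand=4,
)

```text
time_s: 9.9
eef_pos: [0.622, 0.0748, 0.0595]
orientation: [-1.973, -2.444, 0.003]
ft_force: [-0.3, -0.3, -0.2]
finger_gap: 0.0043
```

```bash
python3 -c "
from plan import *
im,d=env.snapshot('scene');c=im[110:290,180:360]
cv2.imwrite('pics/s6.png',cv2.resize(c,None,fx=4,fy=3.3,interpolation=cv2.INTER_CUBIC))
where()
# ring C at (-11.7,-51)
b=bez((-11.7,-51),(38,0),(75,0),13,32);print(b[0])
rows([(55,0,59.5,0),(55,0,100,0),(b[0][0],b[0][1],100,b[0][3])])"
```

```text
t 9.95 tray 81.16774261248541 -0.1733730167410366 59.59836141876859 head 0.010815565125497624 tilt 0.09189718747253091 F [ 0.34066761 -0.6680557   0.13983434] gap 0.0032467788845271057
(np.float64(-34.03344440556944), np.float64(-73.9176190077272), 59.5, np.float64(45.73962637489727))
0.2 -26.2 0.1 -0.1 0 0; 0.1 -26.2 -40.4 -0.1 0 0; -73.8 -115.3 -40.2 -0.1 0 -45.7
```

View pics/s6.png

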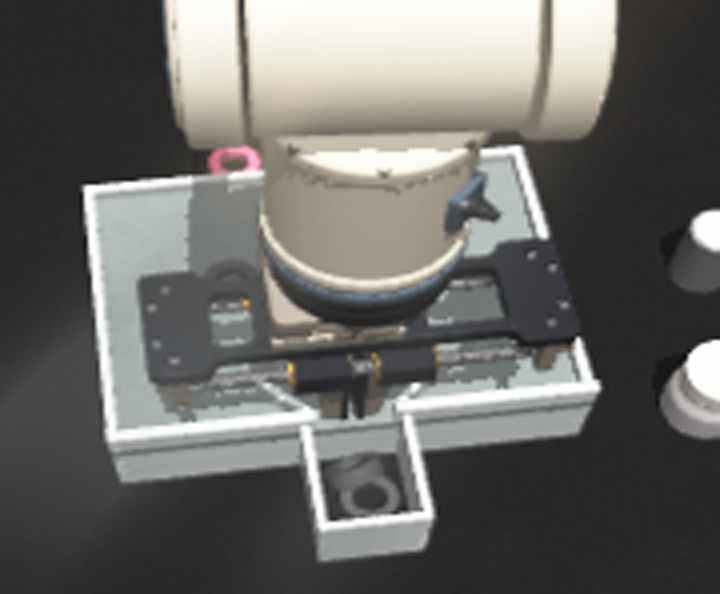

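Two rings are down in the slot: one flat at (370,495), the other leaning behind it at (355,465). Next is the third ring.

Call:
apply_moves(
  targets="0 -26 0 0 0 0; 0 -26 -30 0 0 0; 0 -26 -40 0 0 0; -30 -60 -40 0 0 -10; -55 -90 -40 0 0 -20; -74 -115 -40 0 0 -30; -74 -115 -40 0 0 -40; -74 -115 -40 0 0 -46; -74 -115 -40 0 0 -46; -74 -115 -40 0 0 -46",
  hand=16,
)

```text
time_s: 11.2
eef_pos: [0.5253, -0.0216, 0.0997]
orientation: [-0.864, -3.02, 0.002]
ft_force: [1.0, -0.9, 0.5]
finger_gap: 0.0162
```

```bash
python3 -c "
from plan import *
im,d=env.snapshot('scene');c=im[110:290,180:360]
cv2.imwrite('pics/s7.png',cv2.resize(c,None,fx=4,fy=3.3,interpolation=cv2.INTER_CUBIC))
where()
P=cloud('scene',d);X,Y=toTray(P,p);m=(X>98)&(X<154)&(abs(Y)<21)&(P[...,2]<.06)&(d>0);print('slot heights max',np.percentile(P[m][:,2],[50,90,99])*1000)
m=((P[...,2]>.061)&(P[...,2]<.07)&(X>-60)&(X<20)&(Y<-25)&(Y>-75)).astype(np.uint8);q=P[m>0];print(len(q),toTray(np.array([*cv2.minEnclosingCircle(np.float32(q[:,:2]))[0]]),p))
rows([(-34,-74,75,45.7),(-34,-74,59.5,45.7)]+bez((-11.7,-51),(38,0),(75,0),13,24))"
```

```text
t 11.25 tray -33.663925953174164 -74.0925265742681 99.68912328739658 head 45.909804365368615 tilt 0.09338397743190412 F [0.62286603 0.06889168 0.10010572] gap 0.01587589543601941
slot heights max [15.35563897 31.47075519 35.56135941]
121 (np.float64(-10.908601722775522), np.float64(-51.27504835167569))
0.3 -0.1 24.7 -0.1 -0 0.2; 0.3 -0.1 40.2 -0.1 -0 0.2; 0.3 7.9 40.2 -0.1 -0 0.2; 0.9 19.5 40.2 -0.1 -0 2; 1.2 30.5 40.1 -0.1 -0 4.1; 1.2 40.8 40.1 -0.1 -0 6.5; 1 50.7 40.1 -0.1 -0 9.1; 0.5 59.9 40.1 -0.1 -0 12.1; -0.1 68.6 40.1 -0.1 -0 15.4; -1 76.9 40.1 -0.1 -0 19.2; -2.2 84.7 40.1 -0.1 -0 23.5; -3.5 92 40 -0.1 -0 28.3; -5.1 99.1 40 -0.1 0 33.7; -7 105.8 40 -0.1 0 39.5; -9.3 112.2 40 -0.1 0 45.9
```

View pics/s7.png

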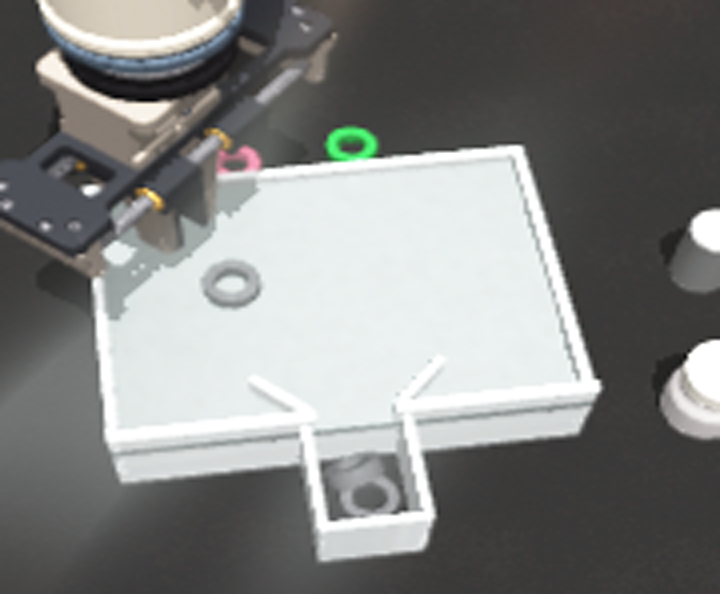

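Call:
apply_moves(
  targets="0 0 25 0 0 0; 0 0 40 0 0 0; 0 0 40 0 0 0; 0 8 40 0 0 0; 1 19 40 0 0 2; 1 30 40 0 0 4; 1 41 40 0 0 6; 1 51 40 0 0 9; 0.5 60 40 0 0 12; 0 69 40 0 0 15; -1 77 40 0 0 19; -2 85 40 0 0 23; -3.5 92 40 0 0 28; -5 99 40 0 0 34; -7 106 40 0 0 40; -9 112 40 0 0 46; -9 112 40 0 0 46",
)

```text
time_s: 13.38
eef_pos: [0.5931, 0.0693, 0.0603]
orientation: [1.973, 2.443, -0.001]
ft_force: [-0.8, 0.3, -0.7]
finger_gap: 0.016
```

```bash
python3 -c "
from plan import *
im,d=env.snapshot('scene');c=im[110:290,180:360]
cv2.imwrite('pics/s8.png',cv2.resize(c,None,fx=4,fy=3.3,interpolation=cv2.INTER_CUBIC))
where()
rows([(51,0,59.5,0),(81,0,59.5,0),(55,0,59.5,0)])"
```

```text
t 13.425 tray 51.27210202849315 0.35053977170078526 60.10534283195682 head 0.054846344263322924 tilt 0.05902817119096021 F [-0.6908228  -0.02067249  0.4201412 ] gap 0.015698898040648484
-0.3 -0.3 0.6 -0 0.1 0.1; -0.4 29.7 0.6 -0 0.1 0.1; -0.4 3.7 0.6 -0 0.1 0.1
```

View pics/s8.png

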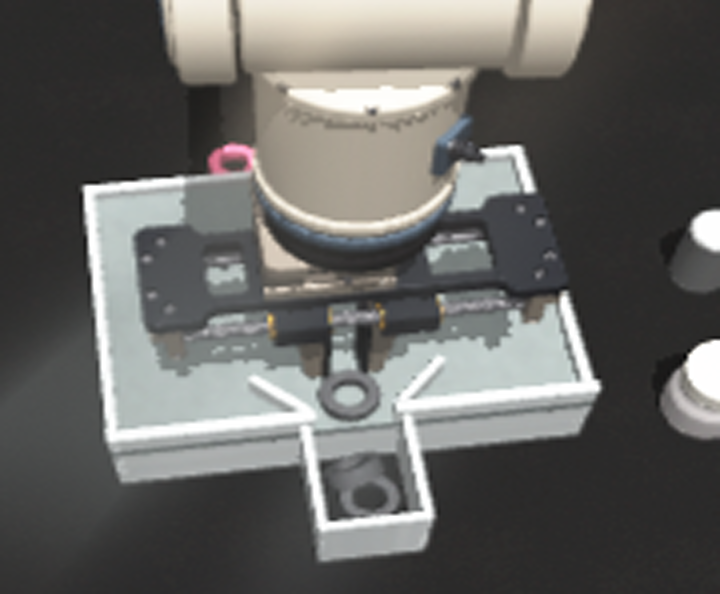

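The third ring is centred in the funnel at (348,395), so I'll finish it the same way, then back off and rise.

Call:
apply_moves(
  targets="0 0 0.5 0 0 0; 0 0 0.5 0 0 0; 0 8 0.5 0 0 0; 0 15 0.5 0 0 0; 0 22 0.5 0 0 0; 0 28 0.5 0 0 0; 0 30 0.5 0 0 0; 0 30 0.5 0 0 0; 0 30 0.5 0 0 0; 0 0 0 0 0 0; 0 0 -40 0 0 0; 0 -60 -90 0 0 0; 0 -120 -110 0 0 0; 0 -120 -110 0 0 0; 0 -120 -110 0 0 0",
  hand=4,
)

```text
time_s: 15.3
eef_pos: [0.4756, 0.0437, 0.1708]
orientation: [1.971, 2.444, 0.001]
ft_force: [1.1, -0.1, -0.8]
finger_gap: 0.004
```

```bash
python3 -c "
from plan import *
im,d=env.snapshot('scene');c=im[110:290,130:390]
cv2.imwrite('pics/s9.png',cv2.resize(c,None,fx=3,fy=3,interpolation=cv2.INTER_CUBIC))
where()
P=cloud('scene',d);X,Y=toTray(P,p);m=(X>98)&(X<154)&(abs(Y)<21)&(P[...,2]<.06)&(d>0);print('slot heights',np.percentile(P[m][:,2],[50,90,99])*1000)
d0=np.load('scene_d0.npy');im0=cv2.imread('pics/scene0.png')
for nm,s in(('heatsink',np.s_[190:245,125:175]),('cap+jar',np.s_[165:250,335:380])):
    print(nm,abs(im[s].astype(int)-im0[s]).mean(),np.abs(d[s]-d0[s]).max())
t,dt=env.snapshot('top');cv2.imwrite('pics/t9.png',cv2.resize(t[100:220,180:320],None,fx=5,fy=4.5,interpolation=cv2.INTER_CUBIC))
P=cloud('top',dt);X,Y=toTray(P,p);m=(X>98)&(X<154)&(abs(Y)<21)&(P[...,2]<.06)&(dt>0);print('slot heights top',np.percentile(P[m][:,2],[50,90,99])*1000)
"
```

```text
t 15.35 tray -67.68919839887505 0.22914618273475912 170.36570114370355 head 0.04612438750697285 tilt 0.09381208076734045 F [-0.22352748 -0.20224852  0.16536105] gap 0.004219379000295438
slot heights [19.17308931 52.43948661 59.68183681]
heatsink 0.3595151515151515 0.8939889
cap+jar 0.39546840958605667 0.9223542
slot heights top [ 6.6176462  38.46731376 53.1975899 ]
```

View pics/s9.png

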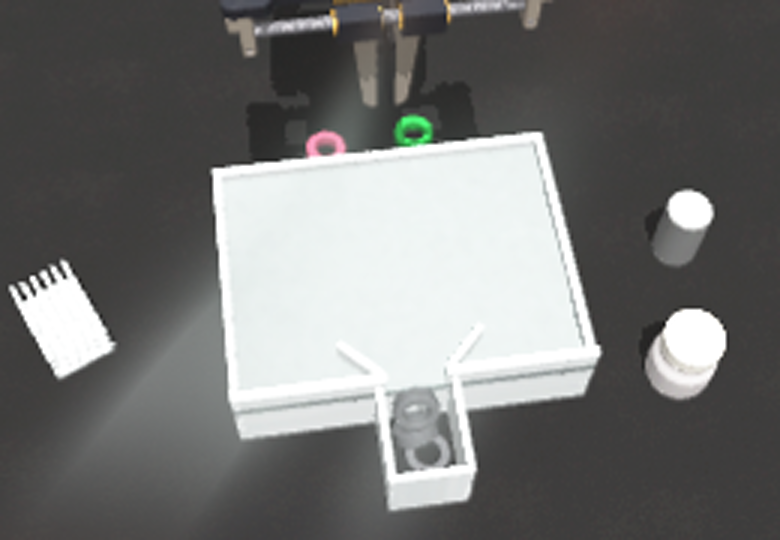

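View pics/t9.png

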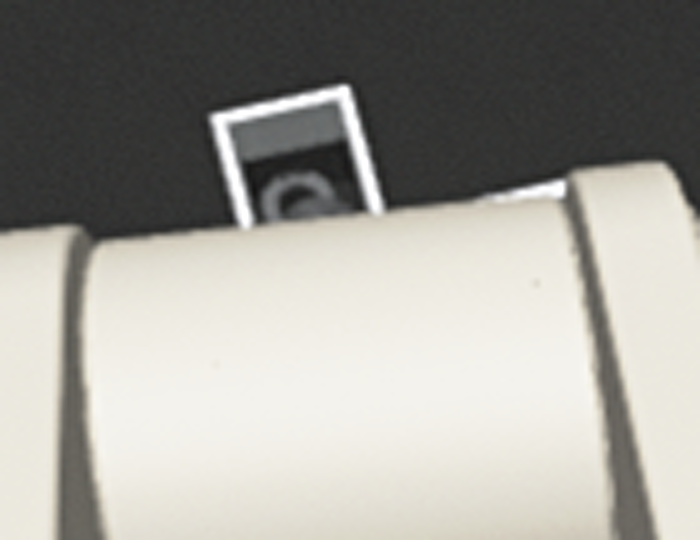

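The third ring seems to be leaning against the near wall, high up. I'll clear the view and measure its centre.

Call:
apply_moves(
  targets="60 -60 -40 0 0 0; 120 -80 -40 0 0 0; 180 -100 -40 0 0 0; 240 -100 -40 0 0 0; 300 -100 -40 0 0 0; 300 -100 -40 0 0 0; 300 -100 -40 0 0 0; 300 -100 -40 0 0 0",
)

```text
time_s: 16.4
eef_pos: [0.3156, 0.3155, 0.209]
orientation: [1.971, 2.445, -0.003]
ft_force: [-0.4, -0.7, 0.2]
finger_gap: 0.0039
```

```bash
python3 -c "
from plan import *
for n in('scene','top'):
    im,d=env.snapshot(n);np.save(n+'_d10.npy',d)
    P=cloud(n,d);X,Y=toTray(P,p)
    m=(X>92)&(X<160)&(abs(Y)<27)&(d>0)
    r,c=np.where(m);r0,r1,c0,c1=r.min()-4,r.max()+5,c.min()-4,c.max()+5
    cv2.imwrite(f'pics/{n}10.png',cv2.resize(im[r0:r1,c0:c1],None,fx=12,fy=12,interpolation=cv2.INTER_CUBIC));print(n,r0,c0)
    for v in range(r0,r1):
        print(v,' '.join('%3d,%3d'%(X[v,u],P[v,u,2]*1000) for u in range(c0,c1,2)))
where()
"
```

```text
scene 229 252
229  68, 56  68, 54  69, 55  69, 54  71, 56  71, 55  71, 55  70, 52  72, 55  74, 57  74, 55  74, 56  74, 53  76, 57  83, 73  83, 71  78, 58  78, 56  78, 56  78, 54
230  78, 74  71, 57  72, 57  71, 54  72, 53  73, 55  73, 54  74, 56  75, 56  75, 54  76, 55  77, 57  77, 56  77, 54  86, 75  84, 68  78, 53  79, 53  88, 73  88, 73
231  79, 71  81, 73  74, 56  74, 55  75, 55  75, 54  76, 55  77, 57  76, 54  78, 56  78, 56  79, 56  78, 53  80, 56  88, 73  89, 74  89, 73  89, 73  90, 72  91, 73
232  82, 71  83, 73  76, 55  75, 52  76, 54  77, 54  79, 58  79, 56  79, 54  80, 55  80, 54  81, 57  82, 56  82, 56  91, 75  91, 73  91, 74  91, 73  93, 75  94, 75
233  81, 65  85, 72  85, 71  78, 54  79, 55  80, 56  80, 56  81, 55  82, 57  83, 58  82, 54  83, 55  83, 53  84, 54  93, 75  92, 71  93, 72  93, 72  94, 72  94, 70
234  81, 60  85, 68  88, 74  81, 55  81, 54  82, 55  83, 56  83, 55  84, 56  85, 56  84, 54  85, 55  85, 53  88, 59  93, 71  94, 70  94, 69  94, 67  93, 66  94, 65
235  88, 72  89, 72  90, 72  82, 52  83, 55  84, 55  84, 54  85, 54  85, 54  86, 56  87, 56  87, 55  8
[... 15343 characters left out ...]
55
159  92, 72  91, 71  89, 74  89, 71  89, 67  89, 63  85, 74  89, 57  88, 54  88, 54  87, 54  85, 57  85, 54  84, 55  83, 53  82, 52  80, 56  80, 54  79, 54  78, 55  76, 56
160  89, 73  88, 74  89, 67  89, 63  88, 62  85, 73  84, 71  88, 53  87, 53  86, 53  84, 55  84, 53  83, 54  81, 55  80, 56  79, 56  79, 54  78, 54  76, 57  76, 55  74, 57
161  89, 69  89, 65  89, 61  89, 57  88, 56  82, 74  84, 64  85, 54  84, 54  83, 56  82, 54  82, 52  81, 53  80, 54  78, 56  78, 55  77, 53  76, 54  75, 52  74, 55  73, 53
t 16.5 tray -167.5302124060026 299.2654670566359 209.29696651744828 head -0.015033553994981875 tilt 0.09198303908207327 F [0.88288383 0.41187112 0.36024552] gap 0.003601450137389136
```

View pics/scene10.png

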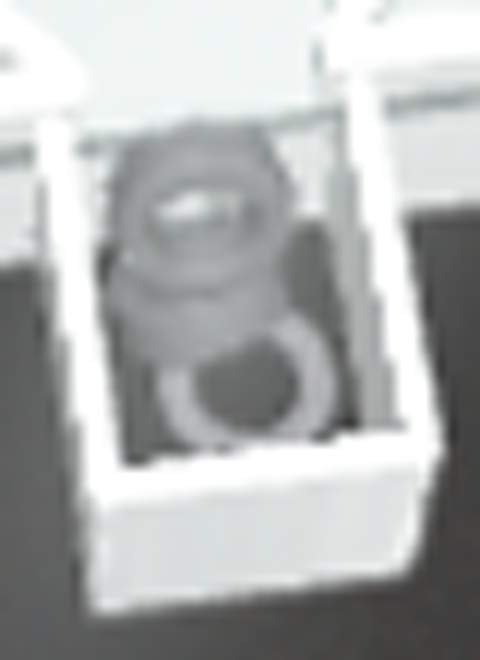

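View pics/top10.png

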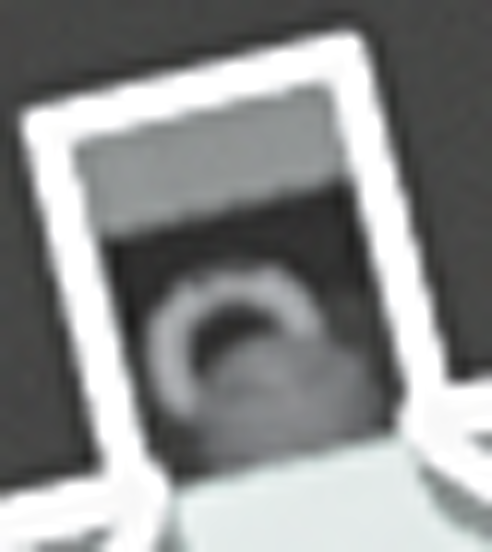

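```bash
cat > fit.py <<'E'
from plan import *
from scipy.optimize import least_squares
import sys
tag=sys.argv[1]
Q=[]
for n in('scene','top'):
    d=np.load(f'{n}_d{tag}.npy');P=cloud(n,d);X,Y=toTray(P,p)
    m=(X>98)&(X<122)&(abs(Y)<21)&(P[...,2]>.033)&(P[...,2]<.064)&(d>0)
    q=np.column_stack([X[m],Y[m],P[m][:,2]*1000]);Q.append(q)
    best=None;rng=np.random.default_rng(0)
    for _ in range(2000):
        a,b,c=q[rng.choice(len(q),3,False)];nn=np.cross(b-a,c-a);L=np.linalg.norm(nn)
        if L<50: continue
        nn/=L;k=abs((q-a)@nn)<1.5
        if best is None or k.sum()>best.sum():best=k
    i=q[best];c0=i.mean(0);u,s,vt=np.linalg.svd(i-c0);nn=vt[2]*np.sign(vt[2][2])
    uv=(i-c0)@vt[:2].T
    (cx,cy),r=cv2.minEnclosingCircle(np.float32(uv))
    ctr=c0+cx*vt[0]+cy*vt[1]
    print(n,len(q),best.sum(),'n',nn,'face centre',ctr,'r',r,'ring centre',ctr-6*nn)
E
python3 fit.py 10
```

```text
scene 162 95 n [0.88117848 0.00546612 0.47275216] face centre [111.11488345  -3.96316956  48.19043871] r 17.92905616760254 ring centre [105.82781255  -3.9959663   45.35392577]
top 112 52 n [0.86547263 0.00640679 0.50091525] face centre [111.40445272  -2.04277997  48.7395686 ] r 16.493595123291016 ring centre [106.21161696  -2.08122073  45.73407712]
```

```bash
python3 -c "
from plan import *
where();rows([(50,-3,130,-90),(50,-3,58.5,-90)])"
```

```text
t 16.5 tray -167.5302124060026 299.2654670566359 209.29696651744828 head -0.015033553994981875 tilt 0.09198303908207327 F [0.88288383 0.41187112 0.36024552] gap 0.003601450137389136
-302.1 217.6 79.8 0.1 0.1 90; -302 217.6 151.3 0.1 0.1 90
```

Call:
apply_moves(
  targets="-60 44 10 0 0 10; -120 87 20 0 0 20; -180 130 30 0 0 30; -240 170 40 0 0 40; -302 218 50 0 0 50; -302 218 60 0 0 60; -302 218 70 0 0 70; -302 218 80 0 0 80; -302 218 80 0 0 90; -302 218 80 0 0 90; -302 218 80 0 0 90; -302 218 80 0 0 90",
  hand=0,
)

```text
time_s: 18.0
eef_pos: [0.5925, 0.0655, 0.13]
orientation: [3.122, 0.336, 0.001]
ft_force: [-0.2, 0.7, 0.2]
finger_gap: 0.0006
```

```bash
python3 -c "
from plan import *
im,d=env.snapshot('scene');c=im[110:290,180:360]
cv2.imwrite('pics/s11.png',cv2.resize(c,None,fx=4,fy=3.3,interpolation=cv2.INTER_CUBIC))
where();rows([(50,-3,80,-90),(50,-3,58.5,-90),(95,-3,58.5,-90)])"
```

```text
t 18.05 tray 50.41261122375268 -3.058189847865683 129.9794669502971 head -89.92866841628833 tilt 0.09527924985606546 F [-0.12906053  0.3286106  -0.03226757] gap 0.0003682957978678545
-0.4 -0.1 50 0.1 -0 0.1; -0.4 -0.2 71.5 0.1 -0 0.1; 44.6 -0.1 71.5 0.1 -0 0.1
```

View pics/s11.png

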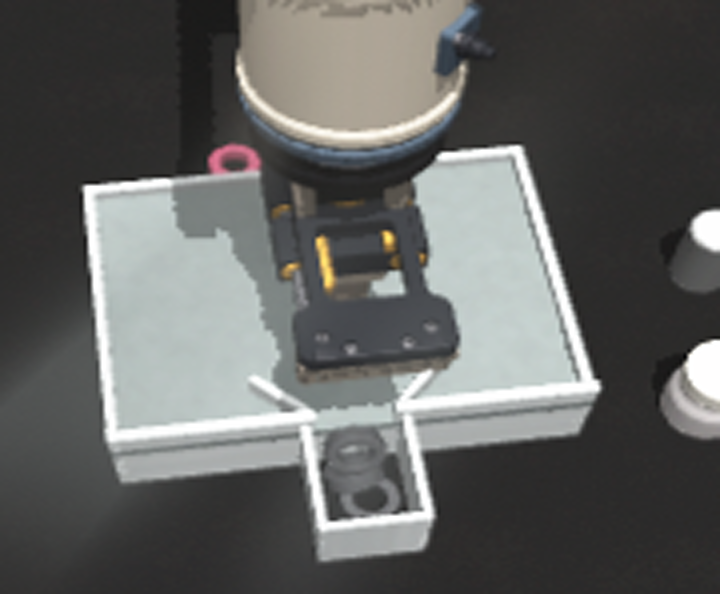

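Call:
apply_moves(
  targets="0 0 40 0 0 0; 0 0 71 0 0 0; 0 0 71 0 0 0; 8 0 71 0 0 0; 16 0 71 0 0 0; 24 0 71 0 0 0; 29 0 71 0 0 0; 34 0 71 0 0 0; 38 0 71 0 0 0; 42 0 71 0 0 0; 46 0 71 0 0 0; 46 0 71 0 0 0",
)

```text
time_s: 19.55
eef_pos: [0.6379, 0.0753, 0.059]
orientation: [3.122, 0.335, 0.001]
ft_force: [-0.1, -0.5, 0.6]
finger_gap: 0.0005
```

```bash
python3 -c "
from plan import *
im,d=env.snapshot('scene');c=im[110:290,180:360]
cv2.imwrite('pics/s12.png',cv2.resize(c,None,fx=4,fy=3.3,interpolation=cv2.INTER_CUBIC))
im,d=env.snapshot('top');cv2.imwrite('pics/t12.png',cv2.resize(im[100:220,180:320],None,fx=5,fy=4.5,interpolation=cv2.INTER_CUBIC))
where()"
```

```text
t 19.65 tray 96.3510156585145 -3.0934160024459096 58.96052438528335 head -89.92992363500235 tilt 0.09181039672760849 F [0.03387515 0.63010914 0.35409637] gap 0.0012007372983640564
```

View pics/s12.png

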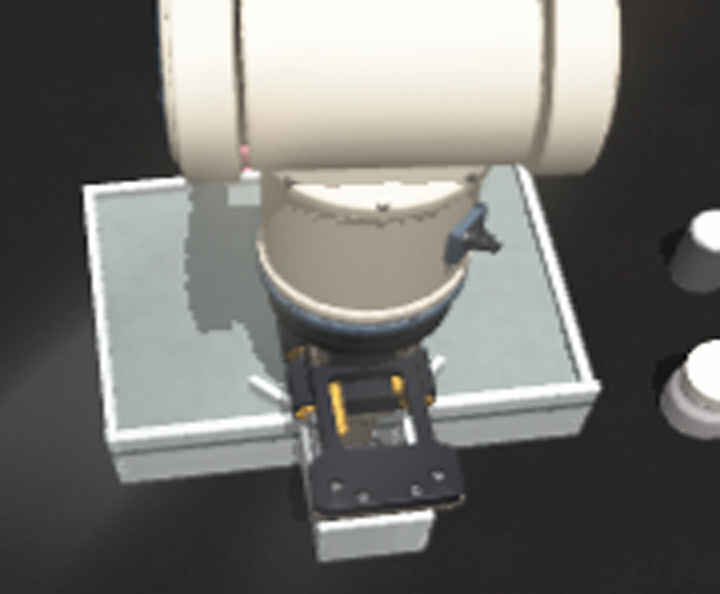

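Call:
apply_moves(
  targets="4 0 0 0 0 0; 8 0 0 0 0 0; 10 0 0 0 0 0; 10 0 0 0 0 0; 10 0 0 0 0 0; -10 0 0 0 0 0; -40 0 0 0 0 0; -40 0 -50 0 0 0; -90 0 -80 0 0 0; -140 20 -100 0 0 0; -190 60 -110 0 0 0; -190 60 -110 0 0 0; -190 60 -110 0 0 0",
)

```text
time_s: 21.28
eef_pos: [0.4649, -0.0237, 0.1694]
orientation: [3.122, 0.333, 0.003]
ft_force: [-0.3, 0.6, 0.1]
finger_gap: 0.0002
```

```bash
python3 -c "
from plan import *
for n in('scene','top'):
    im,d=env.snapshot(n);np.save(n+'_d13.npy',d)
    P=cloud(n,d);X,Y=toTray(P,p)
    r0,r1,c0,c1=(225,284,248,296) if n=='scene' else (112,166,216,266)
    cv2.imwrite(f'pics/{n}13.png',cv2.resize(im[r0:r1,c0:c1],None,fx=9,fy=9,interpolation=cv2.INTER_CUBIC))
    m=(X>97)&(X<155)&(abs(Y)<20)&(P[...,2]<.062)&(d>0);z=P[m][:,2]*1000;x=X[m]
    for a in range(97,155,5):
        k=(x>=a)&(x<a+5);print(a,k.sum(),np.round(np.percentile(z[k],[10,50,90,97]),0) if k.any() else '')
where()"
```

```text
97 42 [ 3. 28. 53. 55.]
102 61 [19. 48. 55. 56.]
107 38 [ 4. 47. 55. 56.]
112 46 [ 5. 37. 47. 48.]
117 64 [ 6. 36. 41. 44.]
122 77 [ 4. 20. 36. 38.]
127 57 [ 3. 15. 28. 29.]
132 34 [ 3. 15. 17. 18.]
137 17 [15. 16. 18. 19.]
142 0 
147 0 
152 0 
97 30 [47. 50. 55. 55.]
102 41 [44. 52. 55. 56.]
107 32 [ 5. 50. 53. 53.]
112 34 [ 3. 36. 46. 49.]
117 42 [ 4. 38. 41. 45.]
122 16 [ 9. 28. 39. 40.]
127 22 [ 4. 15. 30. 31.]
132 36 [ 4. 13. 17. 17.]
137 43 [ 3. 14. 18. 19.]
142 26 [ 2.  4. 10. 16.]
147 41 [2. 4. 6. 6.]
152 27 [1. 4. 5. 7.]
t 21.375 tray -92.69557265634093 -62.78991409296934 168.9326106063898 head -89.90582480977808 tilt 0.08978507717543396 F [-0.02659316  0.22746037 -0.40105908] gap 0.0002762689366035959
```

View pics/scene13.png

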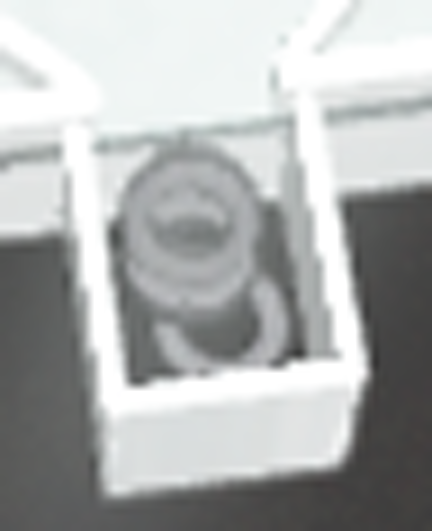

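View pics/top13.png

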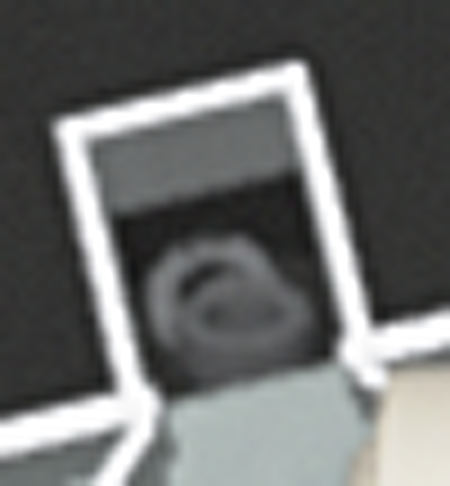

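```bash
sed -i 's/(X<122)/(X<130)/' fit.py; python3 fit.py 13; sleep 0
python3 - <<'E'
from plan import *
d0=np.load('scene_d0.npy');t0=np.load('top_d0.npy')
def cen(n,d,box):
    P=cloud(n,d);X,Y=toTray(P,p);m=(d>0)&(P[...,2]>.02)&(P[...,2]<.08)&(X>box[0])&(X<box[1])&(Y>box[2])&(Y<box[3]);return m.sum(),np.round(P[m].mean(0)*1000,1)
for nm,b in(('right',(-100,200,-300,-130)),('left',(-100,30,130,300)),('left2',(30,200,130,300))):
    for n,a in(('scene',d0),('top',t0)):
        print(nm,n,cen(n,a,b),cen(n,np.load(n+'_d13.npy'),b))
E
```

```text
scene 149 87 n [ 0.70315972 -0.15206907  0.69458002] face centre [113.44690276  -2.42426917  45.52345867] r 15.505514144897461 ring centre [109.22794442  -1.51185477  41.35597857]
top 147 73 n [ 0.68736184 -0.1574044   0.70905399] face centre [113.86355039  -0.27870239  46.10762434] r 17.1749324798584 ring centre [109.73937935   0.66572398  41.85330041]
right scene (np.int64(188), array([ 586.9, -185.2,   31.6])) (np.int64(187), array([ 587. , -185.1,   31.7]))
right top (np.int64(562), array([ 584.6, -185.8,   28.3])) (np.int64(0), array([nan, nan, nan]))
left scene (np.int64(300), array([484.1, 269.1,  49.6])) (np.int64(302), array([484.2, 269.3,  49.2]))
left top (np.int64(321), array([476.4, 270.4,  52.9])) (np.int64(321), array([476.5, 270.4,  53.1]))
left2 scene (np.int64(519), array([589.9, 265.3,  50.5])) (np.int64(510), array([589.7, 265.4,  51. ]))
left2 top (np.int64(551), array([580.6, 265.6,  52.5])) (np.int64(555), array([580.5, 265.6,  52.5]))<stdin>:4: RuntimeWarning: Mean of empty slice.
  ret = um.true_divide(
```

The third ring's centre is now about 41.5 mm high. One more look to check that nothing is moving, then I'll hand in.

```bash
python3 - <<'E'
from plan import *
for n in('scene','top'):
    im,d=env.snapshot(n);np.save(n+'_d14.npy',d)
where()
E
python3 fit.py 14 && python3 -c "
from station import env
print(env.sign_off())"
```

```text
t 21.475 tray -92.84324137937764 -62.61204371653456 168.67399134257906 head -89.8680075232889 tilt 0.08047705538476495 F [ 0.63661351 -0.82041976  0.16762   ] gap 0.000306908889415578
scene 154 94 n [ 0.72188615 -0.10357281  0.68421712] face centre [113.80831427  -2.04959064  45.92055063] r 15.70591926574707 ring centre [109.4769974   -1.42815377  41.81524792]
top 148 74 n [ 0.69727276 -0.16501786  0.69755272] face centre [114.73008628  -1.69400624  44.92847321] r 16.300704956054688 ring centre [110.5464497   -0.70389908  40.74315689]
the job is handed in; nothing more can be done
None
```

All three ring cores are in the collecting slot, and I handed the job in at about 21.5 s of the 64 s allowed. I pushed each ring along the deck between two slightly open fingertips, then nudged it through the gate with the fingers nearly shut. No ring was picked up.

**Third ring:** it first came to rest leaning on the second ring and the gate edge. Its centre measured about 45.5 mm, very close to the 47 mm limit. I tipped it over with one more fingertip push at deck height, and it is now about 41–42 mm high in both cameras. Two looks 0.1 s apart agree within about 1 mm.

**Other rings:** I saw the first two rings lying low in the slot before the third was pushed, with nothing there above about 36 mm. I did not measure their centres one by one.

**Bystanders:** the capacitor, heat sink and jar show shifts under 1 mm in the scene camera. The top camera agrees for the capacitor and jar. Its view of the heat sink was blocked by the arm at the end, so that one rests on the scene camera alone.

**Robot:** the arm ended clear of everything, and force readings at the end of each move stayed around 1 N.

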